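# Put the dibber and the hand rake in their own cradles

## Robot

A 7-joint arm with a two-finger parallel gripper is mounted at the origin on the work surface. World frame = base frame: x ahead of the robot, y to its left, z up, the work surface at z = 0. Lengths are in m, angles in rad, forces in N, time in s.
With the tool pointing down it reaches from about 0.375 to 0.925 m from the base axis. Payload 3.1 kg.
Tool frame: the origin (TCP) lies at the very end of the fingers, on their centre line; the grasp point (between the pads) lies 19 mm behind it; z points along the fingers, y is the line along which they close (so a half turn about z gives the same grasp; the last joint's range is limited). The gripper opens to 85 mm and grips with 20 to 120 N. Pads are 22 mm wide; open, the fingers measure 114 mm over their backs; the gripper's body (76 mm by 85 mm) begins 54 mm behind the grasp point. The pads swing forward as they close: fully open they stand 13 mm farther back than shut.
Start: joints at [-1.37, 0.383, 0.044, 1.598, -0.018, 1.161, -0.05], TCP at [0.191, 0.621, 0.231] pointing down, gripper open.
Joint ranges: [-2.61, 2.61], [-0.41, 2.15], [-1.48, 1.57], [0, 2.5], [-1.57, 4.71], [0.05, 1.97], [-2.85, 2.85]. Speed limits (rad/s): [2.79, 2.79, 3.14, 3.14, 3.14, 3.14, 3.14].

## Interface

Orientations are given as [roll, pitch, yaw] about the fixed x, y, z axes, in that order (R = Rz(yaw) Ry(pitch) Rx(roll)).
In Python, from plant import env gives the robot as it stands.
- The arm moves only by the tool play_rows, never from a script. Its argument "rows" is a list that holds one entry, the list of rows, each a list of 6 numbers: the shift along the tool's x, y, z as a fraction of full scale, then the turn, a rotation vector about the tool's x, y, z as a fraction of full scale. In form: [[[x, y, z, wx, wy, wz], ...]]. A call has 1 to 8 rows; each row is the pose to reach, as a shift and turn from the pose commanded when the call began, along the tool's axes at that moment, turning the shorter way round; what a row does not reach only later rows make up. Full scale, the value 1, is 0.15 m for a shift and 2 pi rad for a turn. A row lasts 1/12 s, in which the tool goes at most 41.7 mm and 7.16 degrees, less where a joint would pass 70% of its speed; a pose out of reach is approached as far as the arm can. A call with a number of a shift or a turn outside -1 to 1 is refused whole. A call with a gripper value outside its range is refused whole. "jaw" is the closure, from -1 (fully open) to 1 (shut), set as the call begins (left out, the last holds). The fingers move at their own pace and stop on an object; "newtons" is the grip in N (left out, the last holds). Time passes only in rows, so rows that repeat a pose let the fingers close. It gives the time, the measured TCP pose, the force, the opening and the grip force at its end, in the units of the state.
- env.sense(): the state, without advancing time (a new reading comes with each control period).
- env.get_image(name): name is "scene" or "top" or "wrist"; returns the picture (420x560x3 uint8, red, green, blue); there is no depth.
- env.camera_params(name): a dict with "fx", "fy", "cx", "cy" (pixels), "origin" and "attitude" of the camera in the world; the wrist camera has in their place "mount" (4x4, takes a point from camera to tool coordinates, whose origin is the TCP and whose axes are the flange's). Camera axes: x right, y up, looking along -z (the intrinsics and any distortion apply to the point x, -y, -z); pixel columns grow to the right and rows downward; lengths in m; the calibration is good to about 2 mm. A picture is of the moment at which its call begins: read the wrist's pose just before it. camera_params takes no time and is no camera call.
- env.sign_off(): hands the job in; it is judged then, once.
Trained networks look in the newest picture that a camera, given by its name, has taken for a name from the list of things; names that differ only in an ending like _2 or _b are one class to them, and where a whole thing is asked for, a point or a joint stands for the part that bears it (a point fixed in the world has none). Each returns a list of dicts, best first, with "score" (0 to 1); they miss things now and then, are a little off and sometimes report something else, mostly with a low value. They report only what shows in the picture. A call takes as long as a camera call. They do not tell look-alikes from the thing itself.
- env.cut_out(name, camera): "pixels" (420x560 bool, what is visible of it) and "pixel" ([row, column] in pixels, amid what is visible of it).
- env.landmark_of(name, camera): "pixel" ([row, column] in pixels: a listed point, or the origin of a listed thing).
The state is a dict: "time_s": time; "q": joint angles; "joint_velocities": joint speeds; "joint_torque": joint torques, N m; "position": TCP position; "tool_rot": TCP orientation; "wrist_force": force on the tool from outside, world axes, zero at the start; "wrist_torque": the same for the moment, N m; "width": opening from 0.0 (shut) to 1.0 (fully open); "gripper_force": force on a finger pad.
Only numpy, scipy, OpenCV 4.12 (cv2) and the standard library are available. Lean on these libraries where they do the work, as an engineer would, in place of code of your own. Each camera call takes 0.05 s, during which the arm holds its last target. There are 200 camera calls.

## Task

The dibber (green band) has been left in the orange cradle: move it to the green cradle, then lay the hand rake (orange band, tines down) in the orange cradle. Each tool lies with its round handle seated in both V notches, its metal end pointing away from the cradle's upright end plate; let the handle settle onto the notches while you still hold it, and only then let go. Leave everything else on the board where it stands.

Things in the scene. Friction and masses are not known exactly. Their poses are not given: they have to be found in the camera images.
- wide_cradle: fixed orange cradle, the rake's place. Base bar 200 x 50 mm, 10 mm high, x = -130 to +70 mm; two saddles 12 mm thick at x = -55 and +55 mm (98 mm clear between), each with an upward 90 degree V notch, bottom 30 mm and rims 55 mm above the board, 51 mm apart; end plate 67 mm high at x = -127 mm. Origin: underside, midway between saddles; x along the groove away from the end plate
- wide_cradle_groove (a point): point midway between the orange cradle's saddles where the rake's handle axis lies when seated, 51.2 mm above the board; axes as wide_cradle. The two cradles stand left of the middle, which is left or right varies, each turned up to 0.3 rad
- narrow_cradle: fixed green cradle, the dibber's place, empty at the start; same build as the orange one (axes, origin, base, saddle places, end plate) but smaller notches: V bottom 34 mm above the board, rims 54 mm above it, 40 mm apart
- narrow_cradle_groove (a point): point midway between the green cradle's saddles where the dibber's axis lies when seated, 49.6 mm above the board; axes as narrow_cradle
- dibber: loose wooden dibber, about 90 g: pale round rod 22 mm in diameter, 180 mm long, with a green band and a 45 mm dark steel cone at its +x end. Own x along it to the cone; origin at its surface, 11 mm below dibber_grip at the start. It starts in the orange cradle's notches, cone away from the end plate, axis 45.6 mm above the board. It may roll about its axis
- dibber_grip (a point): point on the dibber's axis to grip, near its centre of mass: 100 mm from the blunt end, 80 mm from where the cone begins
- dibber_tip (a point): tip of the dibber's steel cone, 125 mm along +x from dibber_grip
- rake: loose hand rake, about 130 g: round wooden handle 30 mm in diameter, 190 mm long, orange band near the head, thin steel neck and three steel tines spreading to 74 mm wide, tips bent down to 15 mm below the handle axis. x along the handle to the head, z up; origin 15 mm below rake_grip. It starts on the board right of the middle, handle level, axis 15 mm up, tines down
- rake_grip (a point): point on the rake's handle axis to grip: 105 mm from the butt, 85 mm from the handle's head end, at most 25 mm from the centre of mass, which lies towards the head
- rake_head (a point): point on the handle axis line among the tines, 145 mm along +x from rake_grip; the head ends at 155 mm
- white_pot: bystander: white ceramic pot, 90 mm across the rim, 75 mm tall, right of the rake; origin centre of underside
- dial_jar: bystander: grey plastic jar with a ribbed dial lid, 70 mm across, 92 mm tall; origin centre of underside
- trowel: bystander: steel trowel with dark wooden handle lying beside the rake on its left, about 250 mm long (110 mm back and 142 mm ahead of its origin along its x), 55 mm wide, at most 24 mm high; origin on the board at the handle's front end
- clay_pot: bystander: small terracotta pot, 80 mm across, 70 mm tall, left of the cradles; origin centre of underside
- spray_bottle: bystander: blue bottle with cap, 58 mm across, 160 mm tall, standing between the robot and the cradles; origin centre of underside
- seed_tin: bystander: green seed tin, 64 mm across, 75 mm tall, left of the cradles; origin centre of underside
Things that resemble listed ones, but are neither listed nor needed, are in the scene too. Of the things shaped like the dibber, the wooden one is meant.

How it is judged:
On the way, in this order (a step that is already met when the one before it is completed fails the run):
1. the dibber lies in the green cradle's notches, pressing on them, while still held (x of dibber_grip in the frame of narrow_cradle_groove between -0.025 and 0.018 m and y of dibber_grip in the frame of narrow_cradle_groove between -0.005 and 0.005 m and z of dibber_grip in the frame of narrow_cradle_groove between -0.005 and 0.005 m and angle between the x axis of dibber and the x axis of narrow_cradle_groove, either way round below 0.07 rad and x of dibber_tip in the frame of narrow_cradle_groove above 0.05 m and contact force between dibber and narrow_cradle above 0.2 N and contact force between the fingers and dibber above 0.5 N), for 0.15 s.
2. the dibber is let go and lies still in the green cradle (x of dibber_grip in the frame of narrow_cradle_groove between -0.025 and 0.018 m and y of dibber_grip in the frame of narrow_cradle_groove between -0.005 and 0.005 m and z of dibber_grip in the frame of narrow_cradle_groove between -0.005 and 0.005 m and angle between the x axis of dibber and the x axis of narrow_cradle_groove, either way round below 0.07 rad and x of dibber_tip in the frame of narrow_cradle_groove above 0.05 m and contact force between the fingers and dibber below 0.05 N and linear speed of dibber below 0.02 m/s and angular speed of dibber below 0.2 rad/s), for 0.15 s.
3. the rake's handle lies in the orange cradle's notches, pressing on them, while still held (x of rake_grip in the frame of wide_cradle_groove between -0.022 and 0.023 m and y of rake_grip in the frame of wide_cradle_groove between -0.005 and 0.005 m and z of rake_grip in the frame of wide_cradle_groove between -0.005 and 0.005 m and angle between the x axis of rake and the x axis of wide_cradle_groove, either way round below 0.07 rad and x of rake_head in the frame of wide_cradle_groove above 0.05 m and angle between rake's own z axis and vertical below 0.35 rad and contact force between rake and wide_cradle above 0.2 N and contact force between the fingers and rake above 0.5 N), for 0.15 s.
At the end, for the whole second after the job is handed in: Dibber in the green, rake in the orange cradle, let go and at rest: axis within 5 mm of the groove line and 0.07 rad of its direction, grip point within about 20 mm of the middle lengthwise, metal end away from the end plate, rake tines down (within 0.35 rad) (all of step 2 and x of rake_grip in the frame of wide_cradle_groove between -0.022 and 0.023 m and y of rake_grip in the frame of wide_cradle_groove between -0.005 and 0.005 m and z of rake_grip in the frame of wide_cradle_groove between -0.005 and 0.005 m and angle between the x axis of rake and the x axis of wide_cradle_groove, either way round below 0.07 rad and x of rake_head in the frame of wide_cradle_groove above 0.05 m and angle between rake's own z axis and vertical below 0.35 rad and contact force between the fingers and rake below 0.05 N and linear speed of rake below 0.02 m/s and angular speed of rake below 0.2 rad/s); the robot touches nothing.
It fails at once if a bystander on the board is pushed more than 30 mm (distance of any of white_pot, dial_jar, trowel, clay_pot, spray_bottle, seed_tin from where it was at the start of the episode above 0.03 m).
It fails at once if a standing bystander is tipped over (angle between any of white_pot, dial_jar, clay_pot, spray_bottle, seed_tin's own z axis and vertical above 0.5 rad).
It also fails if it takes over 70 s, if anything falls off the work surface, if the arm or the gripper's body presses on something with over 40 N, if the wrist force passes 120 N, or if a joint passes its speed limit or range.

## Working session

There is one attempt and no reset: what is moved stays moved. The work goes in short steps, Python scripts to look and compute and a tool call to move; the robot and the scene stay as the last step left them, time stands still between calls to the robot, and variables do not carry over. Pictures are saved under pics/ and viewed, at most 11 in all, crops included, and the job is handed in when it is done.

Besides the shell and the picture viewer there is one more tool, called as a command line: name --argument value ..., lists and objects as JSON in quotes. play_rows: Moves the arm, as the interface text tells. Shift numbers are shares of 0.15 m and turn numbers shares of 2 pi rad, none past 1 either way. Its arguments: {"type":"object","properties":{"rows":{"type":"array","items":{"type":"array","items":{"type":"array","items":{"type":"number"}}}},"jaw":{"type":"number"},"newtons":{"type":"number"}},"required":["rows"]}

```bash
mkdir -p pics; ls; python3 - <<'E'
from plant import env
import cv2,numpy as np
s=env.sense();print({k:np.round(v,3).tolist() for k,v in s.items()})
for n in("top","scene"):
    im=env.get_image(n);cv2.imwrite(f"pics/{n}0.png",im[:,:,::-1]);p=env.camera_params(n);print(n,p)
print(env.camera_params("wrist"))
for n in ["wide_cradle","narrow_cradle","dibber","dibber_grip","dibber_tip","rake","rake_grip","rake_head","wide_cradle_groove","narrow_cradle_groove","trowel","spray_bottle","white_pot"]:
    print(n,[(np.round(d["pixel"],1).tolist(),round(d["score"],2)) for d in env.landmark_of(n,"top")][:4])
E
```

```text
pics
{'time_s': 0.0, 'q': [-1.37, 0.384, 0.044, 1.6, -0.018, 1.161, -0.05], 'joint_velocities': [-0.001, 0.0, -0.001, -0.002, -0.0, 0.001, 0.002], 'joint_torque': [-0.001, -43.346, 1.024, -24.952, 0.011, 0.011, 0.0], 'position': [0.191, 0.62, 0.23], 'tool_rot': [-3.139, 0.0, 2.843], 'wrist_force': [-0.383, 0.788, -0.034], 'wrist_torque': [0.041, 0.003, 0.009], 'gripper_force': 0.0, 'width': 1.001}
top {'fx': 381.86606725668923, 'fy': 381.86606725668923, 'cx': 275.4043838220017, 'cy': 212.2483767091565, 'origin': array([4.28547633e-01, 6.40052689e-04, 1.27897613e+00]), 'attitude': array([ 0.06756497, -0.01117038, -1.56072376])}
scene {'fx': 486.2233297993238, 'fy': 486.2233297993238, 'cx': 283.45734314207334, 'cy': 208.45598238766362, 'origin': array([1.45156052, 0.10806729, 0.92068758]), 'attitude': array([ 0.84765698, -0.0056491 ,  1.69600939])}
{'fx': 297.97158587540866, 'fy': 297.97158587540866, 'cx': 285.20649942565785, 'cy': 209.7918363998894, 'mount': array([[ 1.00769690e-03,  9.63550356e-01,  2.67525133e-01,
         6.74739022e-02],
       [ 9.99999238e-01, -1.16161002e-03,  
[... 252 characters left out ...]
arrow_cradle [([198.9, 176.8], 0.82)]
dibber [([150.5, 284.4], 0.88), ([280.6, 194.3], 0.87), ([205.2, 239.6], 0.85), ([178.6, 335.1], 0.48)]
dibber_grip [([206.6, 239.1], 0.89), ([281.2, 193.0], 0.83), ([152.1, 285.2], 0.81)]
dibber_tip [([127.3, 255.7], 0.96), ([310.9, 170.3], 0.85), ([168.5, 229.5], 0.63), ([211.4, 344.7], 0.43)]
rake [([211.2, 347.9], 0.57)]
rake_grip [([209.4, 351.8], 0.95), ([209.4, 348.8], 0.69), ([192.5, 127.0], 0.61), ([227.4, 129.4], 0.44)]
rake_head [([174.9, 371.3], 0.95)]
wide_cradle_groove [([204.8, 240.8], 0.8)]
narrow_cradle_groove [([201.4, 173.4], 0.56)]
trowel [([180.5, 336.0], 0.94)]
spray_bottle [([246.6, 292.0], 0.79)]
white_pot [([222.4, 401.6], 0.84)]
```

```bash
python3 - <<'E'
import cv2
im=cv2.imread("pics/top0.png")[80:350,70:450]
cv2.imwrite("pics/top0c.png",cv2.resize(im,None,fx=2.1,fy=2.1,interpolation=cv2.INTER_CUBIC))
E
```

```text
(no output)
```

View pics/top0c.png

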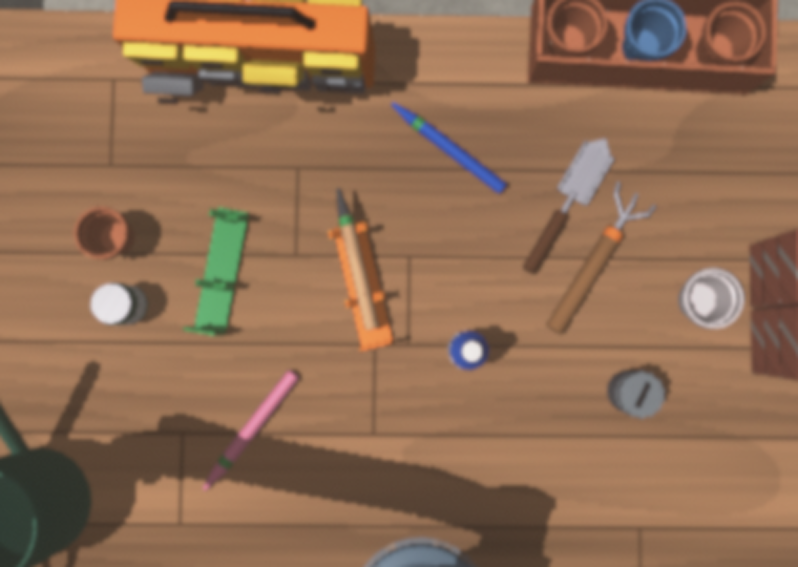

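View pics/scene0.png

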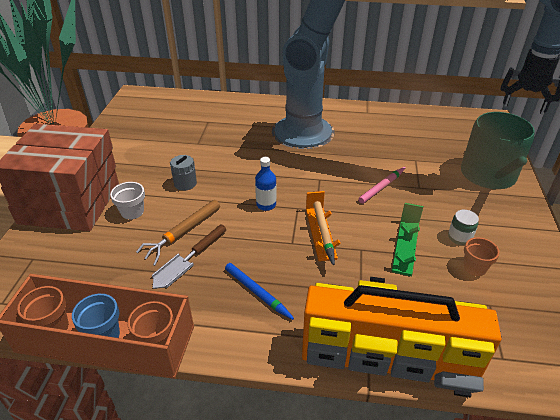

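```bash
cat >h.py <<'E'
from plant import env
import cv2,numpy as np
from scipy.spatial.transform import Rotation as R
def cam(n):
    p=env.camera_params(n); K=(p["fx"],p["fy"],p["cx"],p["cy"])
    if n=="wrist":
        s=env.sense(); T=np.eye(4); T[:3,:3]=R.from_euler("xyz",s["tool_rot"]).as_matrix(); T[:3,3]=s["position"]
        M=T@np.array(p["mount"]); return K,M[:3,:3],M[:3,3]
    return K,R.from_euler("xyz",p["attitude"]).as_matrix(),np.array(p["origin"])
def world(px,z,c):   # px [row,col] (n,2) -> xy at height z
    (fx,fy,cx,cy),Q,o=c; px=np.atleast_2d(px).astype(float)
    d=np.c_[(px[:,1]-cx)/fx,-(px[:,0]-cy)/fy,-np.ones(len(px))]@Q.T
    return o+d*((z-o[2])/d[:,2])[:,None]
def pix(P,c):
    (fx,fy,cx,cy),Q,o=c; v=(np.atleast_2d(P)-o)@Q
    return np.c_[cy-fy*v[:,1]/-v[:,2], cx+fx*v[:,0]/-v[:,2]]
def go(pos,yaw):     # full-scale fractions from here to TCP pos, tool straight down with yaw
    s=env.sense(); r=R.from_euler("xyz",s["tool_rot"]); t=R.from_euler("xyz",[np.pi,0,yaw])
    print("t",round(s["time_s"],2),"pos",np.round(s["position"],4),"yaw",np.round(s["tool_rot"],3),
     "shift",np.round(r.inv().apply(np.array(pos)-s["position"])/.15,3),"turn",np.round((r.inv()*t).as_rotvec()/2/np.pi,4))
def lm(n,c): return [(np.array(d["pixel"]),round(float(d["score"]),2)) for d in env.landmark_of(n,c)]
def mask(n,c): return [d for d in env.cut_out(n,c)]
E
python3 - <<'E'
from h import *
c=cam("top")
W=lambda r,cc,z:np.round(world([r,cc],z,c)[0][:2],3)
print("dib grip",W(206.6,239.1,.0456),"tip",W(168.5,229.5,.0456),"wide",W(204.8,240.8,.051))
print("narrow",W(201.4,173.4,.0496),W(198.9,176.8,0))
print("rake grip",W(209.4,350.,.015),"head",W(174.9,371.3,.015),"trowel",W(180.5,336,0),"bottle",W(246.6,292,0),W(246.6,292,.16))
a=W(206.6,239.1,.0456);b=W(168.5,229.5,.0456);d=b-a;y=np.arctan2(d[1],d[0]);print(y)
go([a[0],a[1],.23],np.pi+y)
E
```

```text
dib grip [0.529 0.105] tip [0.653 0.139] wide [0.535 0.1  ]
narrow [0.543 0.317] [0.557 0.319]
rake grip [ 0.526 -0.261] head [ 0.643 -0.333] trowel [ 0.625 -0.217] bottle [ 0.401 -0.069] [ 0.404 -0.061]
0.26761630478476195
t 0.75 pos [0.1913 0.6212 0.2313] yaw [ 3.141 -0.     2.843] shift [-3.164 -2.627  0.008] turn [ 0.     -0.     -0.0901]
```

play_rows --rows '[[[-0.8, -0.66, 0, 0, 0, 0], [-0.8, -0.66, 0, 0, 0, 0], [-0.8, -0.66, 0, 0, 0, 0], [-0.8, -0.66, 0, 0, 0, 0]]]' --jaw -1

```text
time_s: 1.08
position: [0.2796, 0.4878, 0.2313]
tool_rot: [-3.14, 0.002, 2.84]
wrist_force: [0.8, 1.1, -0.2]
width: 1.001
gripper_force: 0.0
```

play_rows --rows '[[[-0.8, -0.66, 0, 0, 0, 0], [-0.8, -0.66, 0, 0, 0, 0], [-0.8, -0.66, 0, 0, 0, 0], [-0.8, -0.66, 0, 0, 0, 0]]]'

```text
time_s: 1.42
position: [0.3648, 0.3575, 0.2316]
tool_rot: [-3.141, 0.001, 2.839]
wrist_force: [0.8, -0.9, 0.7]
width: 1.005
gripper_force: 0.0
```

play_rows --rows '[[[-0.8, -0.66, 0, 0, 0, 0], [-0.8, -0.66, 0, 0, 0, 0], [-0.8, -0.66, 0, 0, 0, 0], [-0.8, -0.66, 0, 0, 0, 0]]]'

```text
time_s: 1.75
position: [0.45, 0.2274, 0.2318]
tool_rot: [3.142, 0.002, 2.839]
wrist_force: [0.1, -0.2, -0.1]
width: 0.998
gripper_force: 0.0
```

play_rows --rows '[[[-0.76, -0.65, 0, 0, 0, -0.09], [-0.76, -0.65, 0, 0, 0, -0.09], [-0.76, -0.65, 0, 0, 0, -0.09], [-0.76, -0.65, 0, 0, 0, -0.09], [-0.76, -0.65, 0, 0, 0, -0.09], [-0.76, -0.65, 0, 0, 0, -0.09], [-0.76, -0.65, 0, 0, 0, -0.09]]]'

```text
time_s: 2.33
position: [0.5282, 0.1046, 0.2313]
tool_rot: [3.141, -0.0, -2.879]
wrist_force: [0.4, 0.1, 0.2]
width: 1.0
gripper_force: 0.0
```

```bash
python3 - <<'E'
from h import *
c=cam("wrist");im=env.get_image("wrist");cv2.imwrite("pics/w1.png",im[:,:,::-1])
for n,z in [("dibber",.0346),("dibber_grip",.0456),("dibber_tip",.0456),("wide_cradle",0),("wide_cradle_groove",.0512),("narrow_cradle_groove",.0496)]:
    for p,s in lm(n,"wrist")[:2]: print(n,p.round(1),s,world(p,z,c)[0].round(4))
for d in mask("dibber","wrist")[:1]:
    ys,xs=np.nonzero(d["pixels"]);P=world(np.c_[ys,xs],.0456,c)[:,:2]
    m=P.mean(0);u,s,v=np.linalg.svd(P-m,full_matrices=False);v=v[0]*np.sign(v[0][0]);t=(P-m)@v;y=(P-m)@[-v[1],v[0]]
    print("dib",d["score"],m.round(4),"yaw",np.arctan2(v[1],v[0]),"ends",m+v*t.min(),m+v*t.max(),np.ptp(t),np.percentile(y,[2,50,98]))
E
```

```text
dibber [194.1 282.8] 0.83 [0.5364 0.1038 0.0346]
dibber [285.7 144.9] 0.71 [ 0.6973 -0.0348  0.0346]
dibber_grip [292.3 142.1] 0.9 [ 0.6997 -0.0329  0.0456]
dibber_grip [190.7 281.3] 0.72 [0.5306 0.1006 0.0456]
dibber_tip [352.7 203.1] 0.98 [0.7682 0.0571 0.0456]
dibber_tip [291.9 280. ] 0.73 [0.6546 0.132  0.0456]
wide_cradle [186.3 282.8] 0.8 [0.534  0.1029 0.    ]
wide_cradle_groove [193.  283.2] 0.56 [0.5315 0.1031 0.0512]
narrow_cradle_groove [255.6 451.1] 0.8 [0.553  0.3141 0.0496]
dib 0.91 [0.5276 0.1022] yaw 0.25176705152221196 ends [0.43412574 0.07818931] [0.65265204 0.13439974] 0.22563987937403762 [-1.05792269e-02  1.06266466e-06  1.07198756e-02]
```

View pics/w1.png

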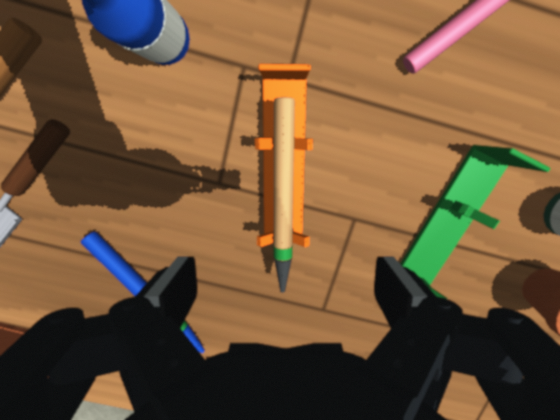

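```bash
python3 - <<'E'
from h import *
go([.5315,.1032,.026],np.pi+.252)
E
```

```text
t 2.73 pos [0.5278 0.1057 0.2313] yaw [ 3.141 -0.    -2.873] shift [-0.019 -0.023  1.368] turn [ 0.     -0.      0.0026]
```

play_rows --rows '[[[-0.02, -0.02, 0.25, 0, 0, 0.0026], [-0.02, -0.02, 0.5, 0, 0, 0.0026], [-0.02, -0.02, 0.75, 0, 0, 0.0026], [-0.02, -0.02, 0.9, 0, 0, 0.0026], [-0.02, -0.02, 0.9, 0, 0, 0.0026]]]'

```text
time_s: 3.15
position: [0.5266, 0.1019, 0.0908]
tool_rot: [-3.141, -0.012, -2.891]
wrist_force: [0.0, 1.0, -0.0]
width: 1.003
gripper_force: 0.0
```

```bash
python3 - <<'E'
from h import *
c=cam("wrist");im=env.get_image("wrist");cv2.imwrite("pics/w2.png",im[:,:,::-1])
for d in mask("dibber","wrist")[:2]:
    ys,xs=np.nonzero(d["pixels"]);P=world(np.c_[ys,xs],.0456,c)[:,:2]
    m=P.mean(0);u,s,v=np.linalg.svd(P-m,full_matrices=False);v=v[0]*np.sign(v[0][0]);t=(P-m)@v;y=(P-m)@[-v[1],v[0]]
    print("dib",d["score"],m.round(4),"yaw",np.arctan2(v[1],v[0]),"ends",m+v*t.min(),m+v*t.max(),np.ptp(t),np.percentile(y,[2,50,98]))
go([.5315,.1032,.026],np.pi+.252)
E
```

```text
dib 0.97 [0.3716 0.1912] yaw -0.958857364185498 ends [0.35843541 0.2099301 ] [0.38062675 0.17830991] 0.03863019263137856 [-8.16055974e-03 -2.59711261e-05  8.59532565e-03]
dib 0.92 [ 0.6745 -0.0325] yaw 0.9035118624113004 ends [ 0.62982269 -0.08916646] [0.71216529 0.01534997] 0.13305634008131434 [-0.01534263  0.00074037  0.01249675]
t 3.25 pos [0.5315 0.1027 0.096 ] yaw [-3.141e+00 -2.000e-03 -2.891e+00] shift [-0.002  0.004  0.466] turn [-0.0001 -0.0003 -0.0002]
```

play_rows --rows '[[[0, 0.003, 0.25, 0, 0, 0], [0, 0.003, 0.46, 0, 0, 0], [0, 0.003, 0.466, 0, 0, 0], [0, 0.003, 0.466, 0, 0, 0]]]'

```text
time_s: 3.58
position: [0.5319, 0.1032, 0.0271]
tool_rot: [3.142, -0.001, -2.891]
wrist_force: [0.2, -0.4, 0.3]
width: 1.0
gripper_force: 0.0
```

play_rows --rows '[[[0, 0, 0, 0, 0, 0], [0, 0, 0, 0, 0, 0], [0, 0, 0, 0, 0, 0], [0, 0, 0, 0, 0, 0], [0, 0, 0, 0, 0, 0], [0, 0, 0, 0, 0, 0], [0, 0, 0, 0, 0, 0], [0, 0, 0, 0, 0, 0]]]' --jaw 1 --newtons 40

```text
time_s: 4.25
position: [0.5325, 0.1033, 0.0274]
tool_rot: [3.141, 0.001, -2.891]
wrist_force: [-1.5, 0.6, 7.0]
width: 0.245
gripper_force: 38.9
```

play_rows --rows '[[[0, 0, -0.1, 0, 0, 0], [0, 0, -0.3, 0, 0, 0], [0, 0, -0.6, 0, 0, 0], [0, 0, -0.9, 0, 0, 0], [0, 0, -1, 0, 0, 0], [0, 0, -1, 0, 0, 0]]]'

```text
time_s: 4.75
position: [0.5363, 0.1037, 0.1826]
tool_rot: [3.14, 0.012, -2.892]
wrist_force: [0.8, -0.1, -0.9]
width: 0.242
gripper_force: 39.2
```

play_rows --rows '[[[0, 0.2, -0.1, 0, 0, 0], [0, 0.4, -0.3, 0, 0, 0], [0, 0.6, -0.3, 0, 0, 0], [0, 0.8, -0.3, 0, 0, 0], [0, 0.8, -0.3, 0, 0, 0], [0, 0.8, -0.3, 0, 0, 0]]]'

```text
time_s: 5.25
position: [0.4999, 0.2219, 0.2198]
tool_rot: [-3.142, -0.003, -2.885]
wrist_force: [0.6, -1.2, -0.8]
width: 0.24
gripper_force: 39.3
```

```bash
python3 - <<'E'
from h import *
c=cam("wrist");im=env.get_image("wrist");cv2.imwrite("pics/w3.png",im[:,:,::-1]);np.savez("pics/w3.npz",K=c[0],Q=c[1],o=c[2])
for n,z in [("narrow_cradle",0),("narrow_cradle_groove",.0496),("wide_cradle_groove",.0512),("wide_cradle",0)]:
    for p,s in lm(n,"wrist")[:2]: print(n,p.round(1),s,world(p,z,c)[0].round(4))
ct=cam("top")
for n in("wide_cradle","narrow_cradle"):
    d=mask(n,"wrist");print(n,len(d));np.save(f"pics/{n}.npy",d[0]["pixels"]) if d else 0
print(env.sense()["width"],env.sense()["position"])
E
```

```text
narrow_cradle [238.7 345.4] 0.76 [0.5491 0.3153 0.    ]
narrow_cradle_groove [258.3 352.6] 0.8 [0.5541 0.3155 0.0496]
wide_cradle_groove [193.8 166.1] 0.87 [0.5331 0.0987 0.0512]
wide_cradle [184.  186.6] 0.83 [0.5305 0.1038 0.    ]
wide_cradle 1
narrow_cradle 2
0.24059065299221866 [0.50236105 0.21772477 0.22104667]
```

View pics/w3.png

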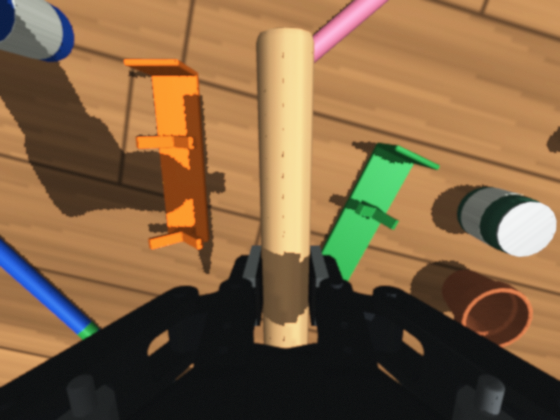

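play_rows --rows '[[[0.2, 0, 0, 0, 0, 0], [0.4, 0, 0, 0, 0, 0], [0.5, 0, 0, 0, 0, 0], [0.5, 0, 0, 0, 0, 0], [0.5, 0, 0, 0, 0, 0], [0.5, 0, 0, 0, 0, 0]]]'

```text
time_s: 6.1
position: [0.4306, 0.2007, 0.2219]
tool_rot: [3.141, 0.002, -2.892]
wrist_force: [0.6, -0.6, -0.9]
width: 0.245
gripper_force: 39.4
```

```bash
cat >fit.py <<'E'
from h import *
from scipy.optimize import minimize
def boxes(vb,rim,half):
    B=[[[x,y,z] for x in(-.13,.07) for y in(-.025,.025) for z in(0,.01)],
       [[x,y,z] for x in(-.13,-.124) for y in(-.025,.025) for z in(0,.067)]]
    for s in(-.055,.055):
        for sg in(-1,1):   # each saddle side: below the V and one prong
            B.append([[s+e,y*sg,z] for e in(-.006,.006) for y,z in((0,.01),(half+.003,.01),(0,vb),(half,rim),(half+.003,rim))])
    return [np.array(b) for b in B]
def render(p,M,c):
    im=np.zeros((840,1120),np.uint8);Q=R.from_euler("z",p[2]).as_matrix()
    for b in M:
        q=pix(b@Q.T+[p[0],p[1],0],c)[:,::-1]
        cv2.fillConvexPoly(im,cv2.convexHull((q*2*16+8).round().astype(np.int32)),255,shift=4)
    return cv2.resize(im,(560,420),interpolation=cv2.INTER_AREA)/255.
def fit(p0,M,obs,it=2):   # obs: list of (mask float, cam, ignore bool)
    def f(v):
        p=np.array(p0)+np.array(v)/[100,100,20]
        return sum(np.abs(render(p,M,c)-m)[~ig].sum()/m.sum() for m,c,ig in obs)
    v=np.zeros(3)
    for _ in range(it): r=minimize(f,v,method="Nelder-Mead",options=dict(initial_simplex=v+np.vstack([np.zeros(3),np.eye(3)]),xatol=.01,fatol=1e-4));v=r.x
    return np.array(p0)+v/[100,100,20],r.fun
def colour(im,kind):
    h=cv2.cvtColor(im,cv2.COLOR_RGB2HSV).astype(int);H,S,V=h[...,0],h[...,1],h[...,2]
    return ((H>50)&(H<75)&(S>110)&(V>40)) if kind=="g" else ((H<16)&(S>195)&(V>60))
def near(p,c,r=.17):
    z=np.zeros((420,560),np.uint8);a=np.linspace(0,6.28,40)
    q=pix(np.c_[p[0]+r*np.cos(a),p[1]+r*np.sin(a),a*0],c)[:,::-1]
    cv2.fillPoly(z,[q.round().astype(np.int32)],1);return z>0
NAR=boxes(.034,.054,.020);WID=boxes(.030,.055,.0255)
E
python3 - <<'E'
from fit import *
env.sense()
s=env.sense();c=cam("wrist");im=env.get_image("wrist");s2=env.sense();print(s["position"],s2["position"])
t=cv2.imread("pics/top0.png")[:,:,::-1].copy();ct=cam("top")
p0=[.55,.316,-.12]
for im_,c_,nm in((im,c,"w"),(t,ct,"t")):
    n=near(p0,c_);m=colour(im_,"g")&n;k=m.astype(float)
    for y0 in(-.25,-.1):
        p,e=fit([.55,.316,y0],NAR,[(k,c_,~n)]);print(nm,m.sum(),p.round(4),round(e,3))
    o=im_[:,:,::-1].copy();o[m]=(0,0,255);q=render(p,NAR,c_);o[(q>.5)&~m]=(255,0,0)
    cv2.imwrite(f"pics/o_{nm}.png",o)
a=cv2.imread("pics/o_w.png");b=cv2.resize(cv2.imread("pics/o_t.png")[150:270,110:270],(560,420))
cv2.imwrite("pics/o.png",cv2.resize(np.hstack([a,b]),(800,300)))
E
```

```text
[0.43056571 0.20066455 0.22191307] [0.43076608 0.20074077 0.22188151]
w 3702 [ 0.5554  0.3158 -0.1706] 0.811
w 3702 [ 0.5557  0.3182 -0.143 ] 0.81
t 438 [ 0.5748  0.3123 -0.112 ] 1.337
t 438 [ 0.5711  0.3157 -0.0373] 1.33
```

View pics/o.png

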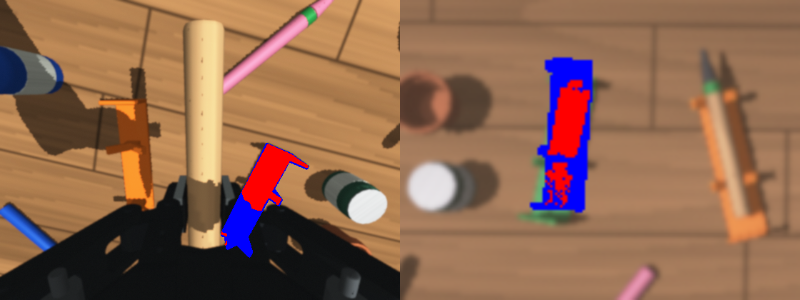

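play_rows --rows '[[[-0.25, 0, -0.1, 0, 0, 0], [-0.5, 0, -0.2, 0, 0, 0], [-0.75, 0, -0.3, 0, 0, 0], [-1, 0, -0.4, 0, 0, 0], [-1, 0, -0.4, 0, 0, 0]]]'

```text
time_s: 6.57
position: [0.5839, 0.2399, 0.2842]
tool_rot: [-3.14, 0.012, -2.893]
wrist_force: [0.5, 0.9, -0.2]
width: 0.24
gripper_force: 39.4
```

play_rows --rows '[[[-0.2, -0.05, 0, 0, 0, 0], [-0.3, -0.1, 0, 0, 0, 0], [-0.3, -0.1, 0, 0, 0, 0], [-0.3, -0.1, 0, 0, 0, 0], [-0.3, -0.1, 0, 0, 0, 0], [-0.3, -0.1, 0, 0, 0, 0]]]'

```text
time_s: 7.07
position: [0.6213, 0.2351, 0.2812]
tool_rot: [3.141, -0.001, -2.89]
wrist_force: [-0.3, 0.4, -1.7]
width: 0.242
gripper_force: 39.4
```

```bash
cat >>fit.py <<'E'
def colour(im,kind):
    R_,G,B=[im[...,i].astype(int) for i in range(3)]
    if kind=="g": return (G>R_*1.12+4)&(G>B*1.12+4)
    return (R_>G*1.75+10)&(G>B*1.5)
E
python3 - <<'E'
from fit import *
s=env.sense();c=cam("wrist");im=env.get_image("wrist");s2=env.sense();print(s["position"],s2["position"])
cv2.imwrite("pics/w5.png",im[:,:,::-1]);np.savez("pics/w5.npz",Q=c[1],o=c[2])
t=cv2.imread("pics/top0.png")[:,:,::-1].copy();ct=cam("top")
p0=[.55,.316,-.12];obs=[]
dk=cv2.dilate((im.max(2)<45).astype(np.uint8),np.ones((5,5)))>0
for im_,c_,nm in((im,c,"w"),(t,ct,"t")):
    n=near(p0,c_,.15);m=colour(im_,"g")&n;k=m.astype(float);ig=~n
    if nm=="w": ig=ig|(dk&(np.arange(420)[:,None]>240))
    obs.append((k*~ig,c_,ig))
    p,e=fit([.55,.316,-.12],NAR,[obs[-1]],3);print(nm,m.sum(),p.round(4),round(e,3))
    o=im_[:,:,::-1].copy();o[m]=(0,0,255);q=render(p,NAR,c_);o[(q>.5)&~m]=(255,0,0)
    cv2.imwrite(f"pics/o_{nm}.png",o)
a=cv2.imread("pics/o_w.png");b=cv2.resize(cv2.imread("pics/o_t.png")[150:270,110:270],(560,420))
cv2.imwrite("pics/o2.png",cv2.resize(np.hstack([a,b]),(800,300)))
E
```

```text
[0.62125564 0.23510607 0.28122776] [0.62115354 0.23522399 0.2814246 ]
w 6917 [ 0.5535  0.3161 -0.1673] 0.039
t 938 [ 0.5524  0.3171 -0.1708] 0.104
```

View pics/o2.png

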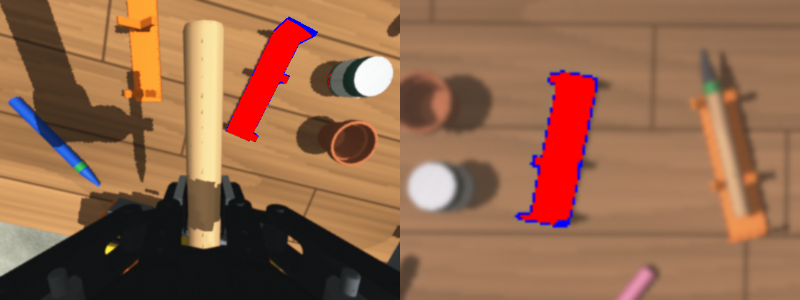

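```bash
python3 - <<'E'
from h import *
g=np.array([.5530,.3164]);y=-.168
g=g-.002*np.array([np.cos(y),np.sin(y)])
go([*g,.15],np.pi+y)
E
```

```text
t 7.12 pos [0.6212 0.2352 0.2814] yaw [ 3.141 -0.    -2.89 ] shift [0.317 0.642 0.877] turn [ 0.0001 -0.0001  0.0668]
```

play_rows --rows '[[[0.1, 0.2, 0.1, 0, 0, 0.018], [0.2, 0.4, 0.3, 0, 0, 0.036], [0.317, 0.6, 0.5, 0, 0, 0.054], [0.317, 0.642, 0.7, 0, 0, 0.0668], [0.317, 0.642, 0.877, 0, 0, 0.0668], [0.317, 0.642, 0.877, 0, 0, 0.0668], [0.317, 0.642, 0.877, 0, 0, 0.0668]]]'

```text
time_s: 7.7
position: [0.5503, 0.3155, 0.1487]
tool_rot: [-3.139, -0.003, 2.974]
wrist_force: [0.3, 0.1, -0.2]
width: 0.243
gripper_force: 39.4
```

```bash
python3 - <<'E'
from h import *
g=np.array([.5530,.3164]);y=-.168
g=g-.002*np.array([np.cos(y),np.sin(y)])
go([*g,.035],np.pi+y)
E
```

```text
t 7.7 pos [0.5503 0.3155 0.1487] yaw [-3.139e+00 -3.000e-03  2.974e+00] shift [-0.005  0.011  0.758] turn [-0.0004 -0.0004  0.    ]
```

play_rows --rows '[[[-0.003, 0.005, 0.2, 0, 0, 0], [-0.003, 0.005, 0.4, 0, 0, 0], [-0.003, 0.005, 0.6, 0, 0, 0], [-0.003, 0.005, 0.7, 0, 0, 0], [-0.003, 0.005, 0.7, 0, 0, 0], [-0.003, 0.005, 0.7, 0, 0, 0]]]'

```text
time_s: 8.2
position: [0.5541, 0.3164, 0.0463]
tool_rot: [3.141, 0.001, 2.971]
wrist_force: [0.9, 1.6, -0.4]
width: 0.244
gripper_force: 39.4
```

```bash
python3 - <<'E'
from fit import *
s=env.sense();print(s["position"].round(4),s["tool_rot"].round(3),s["wrist_force"].round(2))
im=env.get_image("wrist");cv2.imwrite("pics/w6.png",im[:,:,::-1])
E
```

```text
[0.5541 0.3164 0.0463] [3.141e+00 1.000e-03 2.971e+00] [ 0.87  1.64 -0.42]
```

View pics/w6.png

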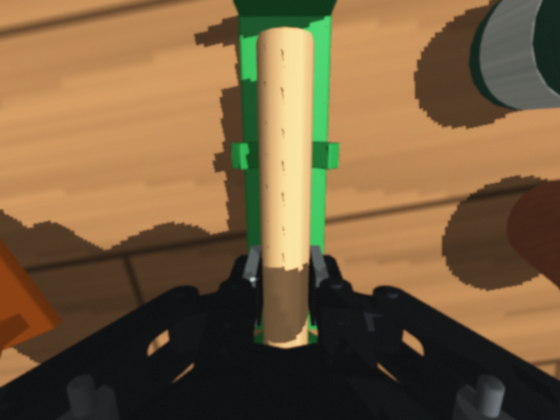

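play_rows --rows '[[[0, 0, 0.04, 0, 0, 0], [0, 0, 0.07, 0, 0, 0], [0, 0, 0.09, 0, 0, 0], [0, 0, 0.1, 0, 0, 0], [0, 0, 0.107, 0, 0, 0], [0, 0, 0.107, 0, 0, 0], [0, 0, 0.107, 0, 0, 0]]]'

```text
time_s: 8.83
position: [0.5533, 0.3167, 0.0314]
tool_rot: [3.141, -0.0, 2.972]
wrist_force: [-4.0, -2.4, 11.5]
width: 0.243
gripper_force: 40.5
```

play_rows --rows '[[[0, 0, -0.004, 0, 0, 0], [0, 0, -0.004, 0, 0, 0], [0, 0, -0.004, 0, 0, 0], [0, 0, -0.004, 0, 0, 0]]]'

```text
time_s: 9.17
position: [0.5532, 0.3167, 0.0315]
tool_rot: [3.141, 0.0, 2.972]
wrist_force: [-2.5, -2.1, 8.2]
width: 0.242
gripper_force: 40.1
```

play_rows --rows '[[[0, 0, 0, 0, 0, 0], [0, 0, 0, 0, 0, 0], [0, 0, 0, 0, 0, 0], [0, 0, 0, 0, 0, 0], [0, 0, 0, 0, 0, 0], [0, 0, 0, 0, 0, 0], [0, 0, 0, 0, 0, 0], [0, 0, 0, 0, 0, 0]]]' --jaw -1

```text
time_s: 9.83
position: [0.5526, 0.3166, 0.0292]
tool_rot: [-3.141, -0.0, 2.972]
wrist_force: [0.2, -0.2, 0.5]
width: 1.0
gripper_force: 0.0
```

play_rows --rows '[[[0, 0, -0.2, 0, 0, 0], [0, 0, -0.5, 0, 0, 0], [0, 0, -0.8, 0, 0, 0], [0, 0, -1, 0, 0, 0], [0, 0, -1, 0, 0, 0]]]'

```text
time_s: 10.25
position: [0.5587, 0.3193, 0.1894]
tool_rot: [3.129, 0.012, 2.971]
wrist_force: [1.6, 0.6, 1.3]
width: 0.999
gripper_force: 0.0
```

play_rows --rows '[[[0, 0, -0.3, 0, 0, 0], [0, 0, -0.6, 0, 0, 0], [0, -0.2, -0.7, 0, 0, 0], [0, -0.2, -0.7, 0, 0, 0], [0, -0.2, -0.7, 0, 0, 0], [0, -0.2, -0.7, 0, 0, 0]]]'

```text
time_s: 10.75
position: [0.5471, 0.287, 0.2836]
tool_rot: [3.141, -0.001, 2.972]
wrist_force: [0.3, -0.1, -0.2]
width: 1.001
gripper_force: 0.0
```

```bash
python3 - <<'E'
from fit import *
s=env.sense();c=cam("wrist");im=env.get_image("wrist");cv2.imwrite("pics/w7.png",im[:,:,::-1]);np.savez("pics/w7.npz",Q=c[1],o=c[2])
print(s["position"].round(4))
for d in mask("dibber","wrist")[:3]:
    ys,xs=np.nonzero(d["pixels"]);P=world(np.c_[ys,xs],.0496,c)[:,:2]
    m=P.mean(0);u,q,v=np.linalg.svd(P-m,full_matrices=False);v=v[0]*np.sign(v[0][0]);t=(P-m)@v
    print("dib",d["score"],m.round(4),"yaw",np.arctan2(v[1],v[0]),"ends",m+v*t.min(),m+v*t.max(),np.ptp(t))
obs=[]
p0=[.5315,.1032,.252];n=near(p0,c,.15)
dk=cv2.dilate((im.max(2)<45).astype(np.uint8),np.ones((5,5)))>0
m=colour(im,"o")&n;ig=~n|(dk&(np.arange(420)[:,None]>240))
p,e=fit(p0,WID,[(m*~ig*1.,c,ig)],3);print("wide",m.sum(),p.round(4),round(e,3))
o=im[:,:,::-1].copy();q=render(p,WID,c);o[m]=(0,0,255);o[(q>.5)&~m]=(255,0,0);cv2.imwrite("pics/o7.png",o)
E
```

```text
[0.5471 0.287  0.2836]
dib 0.97 [0.354  0.2268] yaw -0.6907888241244633 ends [0.33070528 0.24608018] [0.37441347 0.20994823] 0.05670912104376437
dib 0.94 [0.55   0.3173] yaw -0.16992171496891073 ends [0.45253686 0.33398335] [0.67405734 0.2959757 ] 0.22475743478396432
dib 0.93 [ 0.6641 -0.0567] yaw 1.04107073939946 ends [ 0.64368997 -0.09147299] [ 0.69183292 -0.00925444] 0.09527661533946775
wide 2494 [0.5323 0.1028 0.258 ] 1.673
```

View pics/o7.png

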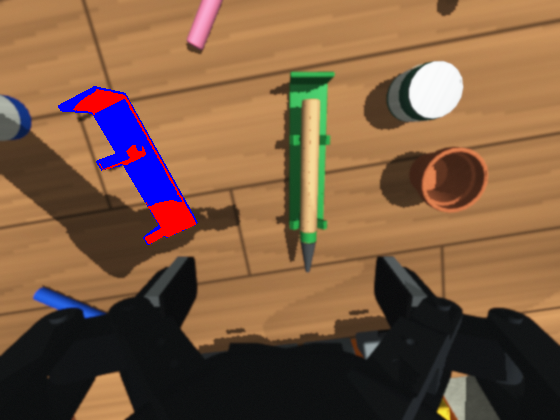

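```bash
python3 - <<'E'
from fit import *
im=cv2.imread("pics/w7.png")[:,:,::-1].copy();f=np.load("pics/w7.npz");k,_,_=cam("wrist");c=(k,f["Q"],f["o"])
p0=[.5323,.1028,.255];n=near(p0,c,.15)
lab=cv2.cvtColor(im,cv2.COLOR_RGB2HSV).astype(int);m=(lab[...,0]<17)&(lab[...,1]>190)&n
m=cv2.morphologyEx(m.astype(np.uint8),cv2.MORPH_OPEN,np.ones((3,3)))>0
for mm in(m,colour(im,"o")&n|m):
    p,e=fit(p0,WID,[(mm*1.,c,~n)],3);print(mm.sum(),render(p,WID,c).sum(),p.round(4),round(e,3))
go([.526,-.261,.25],np.pi-.55)
E
```

```text
6179 6942.729411764705 [0.5336 0.1021 0.2529] 0.077
6180 6942.729411764705 [0.5336 0.1021 0.2529] 0.077
t 10.85 pos [0.5461 0.2879 0.2821] yaw [-3.140e+00 -3.000e-03  2.974e+00] shift [-0.479 -3.63   0.22 ] turn [-0.0004 -0.0004  0.0608]
```

play_rows --rows '[[[0, -0.25, 0, 0, 0, 0], [0, -0.5, 0, 0, 0, 0], [0, -0.75, 0, 0, 0, 0], [0, -1, 0, 0, 0, 0]]]'

```text
time_s: 11.18
position: [0.5209, 0.1387, 0.2823]
tool_rot: [-3.139, -0.003, 2.975]
wrist_force: [0.3, 0.1, 0.3]
width: 0.999
gripper_force: 0.0
```

play_rows --rows '[[[0, -0.25, 0, 0, 0, 0], [0, -0.5, 0, 0, 0, 0], [0, -0.75, 0, 0, 0, 0], [0, -1, 0, 0, 0, 0]]]'

```text
time_s: 11.52
position: [0.4958, -0.0093, 0.2828]
tool_rot: [-3.14, -0.003, 2.974]
wrist_force: [0.1, 0.7, -0.8]
width: 0.999
gripper_force: 0.0
```

play_rows --rows '[[[0, -0.25, 0, 0, 0, 0], [0, -0.5, 0, 0, 0, 0], [0, -0.75, 0, 0, 0, 0], [0, -1, 0, 0, 0, 0]]]'

```text
time_s: 11.85
position: [0.4709, -0.1569, 0.2831]
tool_rot: [-3.141, -0.002, 2.974]
wrist_force: [0.5, -0.0, -0.7]
width: 0.997
gripper_force: 0.0
```

```bash
python3 - <<'E'
from h import *
go([.526,-.261,.25],np.pi-.55)
E
```

```text
t 11.85 pos [ 0.4709 -0.1569  0.2831] yaw [-3.141e+00 -2.000e-03  2.974e+00] shift [-0.478 -0.623  0.22 ] turn [-0.0001 -0.0003  0.0609]
```

play_rows --rows '[[[-0.25, -0.25, 0.1, 0, 0, 0.018], [-0.478, -0.5, 0.22, 0, 0, 0.036], [-0.478, -0.623, 0.22, 0, 0, 0.054], [-0.478, -0.623, 0.22, 0, 0, 0.061], [-0.478, -0.623, 0.22, 0, 0, 0.061], [-0.478, -0.623, 0.22, 0, 0, 0.061], [-0.478, -0.623, 0.22, 0, 0, 0.061], [-0.478, -0.623, 0.22, 0, 0, 0.061]]]'

```text
time_s: 12.52
position: [0.5273, -0.2585, 0.2514]
tool_rot: [3.14, -0.0, 2.593]
wrist_force: [0.1, -0.4, 0.3]
width: 0.997
gripper_force: 0.0
```

```bash
python3 - <<'E'
from h import *
s=env.sense();c=cam("wrist");im=env.get_image("wrist");print(s["position"].round(4))
for n in("rake_grip","rake_head","rake","trowel"):
    for p,sc in lm(n,"wrist")[:2]: print(n,p.round(1),sc,world(p,.015 if "_" in n else 0,c)[0].round(4))
d=mask("rake","wrist")[0];o=im[:,:,::-1].copy()
b=(d["pixels"]).astype(np.uint8)
hn=cv2.morphologyEx(b,cv2.MORPH_OPEN,cv2.getStructuringElement(cv2.MORPH_ELLIPSE,(15,15)))
n,l,st,_=cv2.connectedComponentsWithStats(hn);k=1+np.argmax(st[1:,4]);ys,xs=np.nonzero(l==k)
P=world(np.c_[ys,xs],.018,c)[:,:2];m=P.mean(0);u,q,v=np.linalg.svd(P-m,full_matrices=False);v=v[0]*np.sign(v[0][0]);t=(P-m)@v;y=(P-m)@[-v[1],v[0]]
print(d["score"],m.round(4),"yaw",np.arctan2(v[1],v[0]),"butt",m+v*t.min(),"end",m+v*t.max(),np.ptp(t),np.percentile(y,[2,50,98]))
print("grip from butt",m+v*(t.min()+.105))
o[(l==k)]=(o[l==k]//2+np.array([0,0,127])).astype(np.uint8);cv2.imwrite("pics/o8.png",o)
E
```

```text
[ 0.5273 -0.2585  0.2514]
rake_grip [182.6 282.5] 0.96 [ 0.5269 -0.2619  0.015 ]
rake_head [283.2 282.3] 0.93 [ 0.6498 -0.3376  0.015 ]
rake [175.9 284.4] 0.84 [ 0.5228 -0.2566  0.    ]
trowel [224.1 343.9] 0.93 [ 0.6235 -0.221   0.    ]
0.95 [ 0.512  -0.2525] yaw -0.5524499711263097 butt [ 0.43524251 -0.20515266] end [ 0.60186248 -0.30787074] 0.19573761516145918 [-0.01423735  0.00021872  0.01416882]
grip from butt [ 0.52462286 -0.26025397]
```

View pics/o8.png

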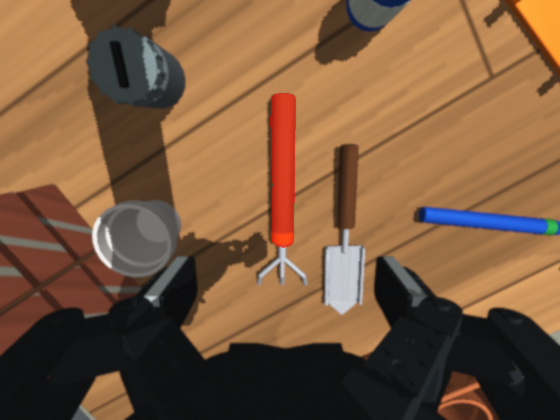

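```bash
python3 - <<'E'
from h import *
go([.527,-.2617,.06],np.pi-.5525)
E
```

```text
t 12.82 pos [ 0.5269 -0.2601  0.2518] yaw [3.141e+00 1.000e-03 2.590e+00] shift [-0.005 -0.01   1.279] turn [0.0002 0.0001 0.0002]
```

play_rows --rows '[[[-0.005, -0.01, 0.25, 0, 0, 0], [-0.005, -0.01, 0.5, 0, 0, 0], [-0.005, -0.01, 0.75, 0, 0, 0], [-0.005, -0.01, 1, 0, 0, 0], [-0.005, -0.01, 1, 0, 0, 0], [-0.005, -0.01, 1, 0, 0, 0]]]' --jaw -0.4

```text
time_s: 13.32
position: [0.5249, -0.2614, 0.0998]
tool_rot: [-3.14, -0.005, 2.589]
wrist_force: [1.0, -0.4, 0.7]
width: 0.7
gripper_force: 0.0
```

```bash
python3 - <<'E'
from h import *
s=env.sense();c=cam("wrist");im=env.get_image("wrist")
d=mask("rake","wrist")
if d:
    b=d[0]["pixels"].astype(np.uint8);ys,xs=np.nonzero(b)
    for r in range(ys.min()+15,ys.max(),30):
        q=xs[ys==r]
        if len(q): print(r,q.min(),q.max(),((q.min()+q.max())/2))
go([.527,-.2617,.003],np.pi-.5525)
E
```

```text
84 267 307 287.0
114 266 308 287.0
144 267 306 286.5
174 268 306 287.0
204 267 305 286.0
234 268 304 286.0
264 269 303 286.0
294 268 303 285.5
324 280 291 285.5
t 13.42 pos [ 0.5281 -0.2636  0.1038] yaw [3.141 0.004 2.589] shift [0.016 0.006 0.672] turn [ 0.0001  0.0006 -0.    ]
```

play_rows --rows '[[[0.008, 0.005, 0.25, 0, 0, 0], [0.008, 0.005, 0.45, 0, 0, 0], [0.008, 0.005, 0.6, 0, 0, 0], [0.008, 0.005, 0.665, 0, 0, 0], [0.008, 0.005, 0.67, 0, 0, 0], [0.008, 0.005, 0.67, 0, 0, 0]]]'

```text
time_s: 13.92
position: [0.5277, -0.2621, 0.0029]
tool_rot: [3.141, 0.003, 2.589]
wrist_force: [1.0, -0.4, 0.5]
width: 0.7
gripper_force: 0.0
```

play_rows --rows '[[[0, 0, 0, 0, 0, 0], [0, 0, 0, 0, 0, 0], [0, 0, 0, 0, 0, 0], [0, 0, 0, 0, 0, 0], [0, 0, 0, 0, 0, 0], [0, 0, 0, 0, 0, 0], [0, 0, 0, 0, 0, 0]]]' --jaw 1 --newtons 80

```text
time_s: 14.5
position: [0.5277, -0.262, 0.0033]
tool_rot: [3.14, 0.004, 2.589]
wrist_force: [-1.1, 0.9, 6.2]
width: 0.324
gripper_force: 78.4
```

play_rows --rows '[[[0, 0, -0.05, 0, 0, 0], [0, 0, -0.2, 0, 0, 0], [0, 0, -0.45, 0, 0, 0], [0, 0, -0.7, 0, 0, 0], [0, 0, -0.95, 0, 0, 0], [0, 0, -1, 0, 0, 0]]]'

```text
time_s: 15.0
position: [0.5295, -0.264, 0.1581]
tool_rot: [3.139, 0.012, 2.588]
wrist_force: [1.2, -2.1, -1.0]
width: 0.32
gripper_force: 79.0
```

play_rows --rows '[[[0, 0, -0.2, 0, 0, 0], [0, 0, -0.4, 0, 0, -0.018], [0, 0, -0.55, 0, 0, -0.036], [0, 0, -0.55, 0, 0, -0.054], [0, 0, -0.55, 0, 0, -0.072], [0, 0, -0.55, 0, 0, -0.09], [0, 0, -0.55, 0, 0, -0.108], [0, 0, -0.55, 0, 0, -0.128]]]'

```text
time_s: 15.67
position: [0.5251, -0.2609, 0.2332]
tool_rot: [3.141, -0.001, -2.885]
wrist_force: [-0.0, 0.5, -1.6]
width: 0.322
gripper_force: 79.1
```

```bash
python3 - <<'E'
from h import *
s=env.sense();print(s["width"],s["gripper_force"],s["wrist_torque"])
go([.533,.103,.235],np.pi+.253)
E
```

```text
0.3224011338999456 79.12819147109985 [-0.03624161  0.03566042 -0.01052116]
t 15.67 pos [ 0.5251 -0.2609  0.2332] yaw [ 3.141e+00 -1.000e-03 -2.885e+00] shift [-0.666  2.334 -0.011] turn [ 0.0001 -0.0001  0.0005]
```

play_rows --rows '[[[-0.07, 0.25, 0, 0, 0, 0], [-0.14, 0.5, 0, 0, 0, 0], [-0.22, 0.78, 0, 0, 0, 0], [-0.22, 0.78, 0, 0, 0, 0]]]'

```text
time_s: 16.0
position: [0.5293, -0.1282, 0.2322]
tool_rot: [3.133, 0.0, -2.878]
wrist_force: [-0.0, 2.7, -2.0]
width: 0.322
gripper_force: 79.3
```

play_rows --rows '[[[-0.07, 0.25, 0, 0, 0, 0], [-0.14, 0.5, 0, 0, 0, 0], [-0.22, 0.78, 0, 0, 0, 0], [-0.22, 0.78, 0, 0, 0, 0]]]'

```text
time_s: 16.33
position: [0.5314, -0.0066, 0.2328]
tool_rot: [3.135, 0.0, -2.877]
wrist_force: [-0.4, 2.3, -1.9]
width: 0.323
gripper_force: 79.4
```

play_rows --rows '[[[-0.07, 0.25, 0, 0, 0, 0], [-0.14, 0.5, 0, 0, 0, 0], [-0.22, 0.77, 0, 0, 0, 0], [-0.22, 0.77, 0, 0, 0, 0], [-0.22, 0.77, 0, 0, 0, 0], [-0.22, 0.77, 0, 0, 0, 0], [-0.22, 0.77, 0, 0, 0, 0]]]'

```text
time_s: 16.92
position: [0.5348, 0.0999, 0.2332]
tool_rot: [-3.141, -0.001, -2.893]
wrist_force: [-0.0, -1.1, -2.3]
width: 0.32
gripper_force: 79.5
```

```bash
python3 - <<'E'
from h import *
go([.532,.103,.055],np.pi+.253)
E
```

```text
t 16.92 pos [0.5348 0.0999 0.2332] yaw [-3.141e+00 -1.000e-03 -2.893e+00] shift [0.012 0.025 1.188] turn [-0.0001 -0.0001 -0.0007]
```

play_rows --rows '[[[0.01, 0.02, 0.25, 0, 0, 0], [0.01, 0.02, 0.5, 0, 0, 0], [0.01, 0.02, 0.75, 0, 0, 0], [0.01, 0.02, 1, 0, 0, 0], [0.01, 0.02, 1, 0, 0, 0], [0.01, 0.02, 1, 0, 0, 0], [0.01, 0.02, 1, 0, 0, 0]]]'

```text
time_s: 17.5
position: [0.5346, 0.1033, 0.0851]
tool_rot: [-3.141, 0.003, -2.893]
wrist_force: [0.4, 0.2, -0.7]
width: 0.322
gripper_force: 79.5
```

```bash
python3 - <<'E'
from fit import *
s=env.sense();c=cam("wrist");im=env.get_image("wrist");cv2.imwrite("pics/w9.png",im[:,:,::-1])
k=pix([[.53-.055*np.cos(.253)+e*-np.sin(.253)+.003,.103-.055*np.sin(.253)+e*np.cos(.253),.055] for e in(-.0285,0,.0285)],c);print(k.round(1))
go([.532,.103,.0455],np.pi+.253)
E
```

```text
[[147.  235.1]
 [146.9 285.2]
 [146.7 335.3]]
t 17.55 pos [0.5355 0.104  0.0861] yaw [-3.142  0.005 -2.892] shift [ 0.026 -0.     0.27 ] turn [-0.      0.0008 -0.0006]
```

View pics/w9.png

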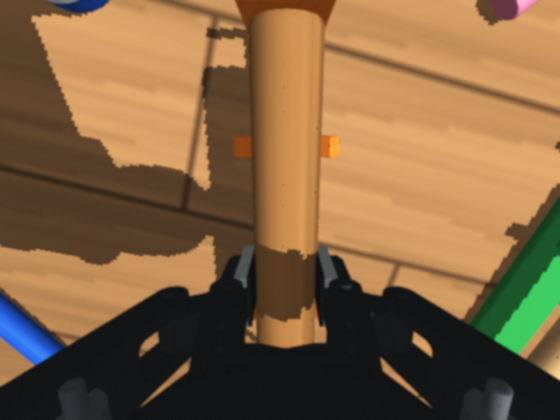

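play_rows --rows '[[[0.02, 0, 0.1, 0, 0, 0], [0.02, 0, 0.2, 0, 0, 0], [0.02, 0, 0.25, 0, 0, 0], [0.02, 0, 0.27, 0, 0, 0], [0.02, 0, 0.27, 0, 0, 0], [0.02, 0, 0.27, 0, 0, 0]]]'

```text
time_s: 18.05
position: [0.5312, 0.1041, 0.0442]
tool_rot: [3.141, 0.002, -2.891]
wrist_force: [-0.1, -0.2, -1.1]
width: 0.322
gripper_force: 79.5
```

play_rows --rows '[[[0, 0, 0.01, 0, 0, 0], [0, 0, 0.02, 0, 0, 0], [0, 0, 0.03, 0, 0, 0], [0, 0, 0.036, 0, 0, 0], [0, 0, 0.036, 0, 0, 0], [0, 0, 0.036, 0, 0, 0]]]'

```text
time_s: 18.55
position: [0.5314, 0.1031, 0.0395]
tool_rot: [-3.141, 0.002, -2.89]
wrist_force: [-2.7, -2.1, 9.8]
width: 0.32
gripper_force: 81.0
```

play_rows --rows '[[[0, 0, 0, 0, 0, 0], [0, 0, 0, 0, 0, 0], [0, 0, 0, 0, 0, 0], [0, 0, 0, 0, 0, 0]]]'

```text
time_s: 18.88
position: [0.5314, 0.1031, 0.0395]
tool_rot: [-3.141, 0.002, -2.89]
wrist_force: [-2.8, -2.8, 10.4]
width: 0.318
gripper_force: 80.9
```

play_rows --rows '[[[0, 0, 0, 0, 0, 0], [0, 0, 0, 0, 0, 0], [0, 0, 0, 0, 0, 0], [0, 0, 0, 0, 0, 0], [0, 0, 0, 0, 0, 0], [0, 0, 0, 0, 0, 0], [0, 0, 0, 0, 0, 0], [0, 0, 0, 0, 0, 0]]]' --jaw -1

```text
time_s: 19.55
position: [0.5299, 0.1039, 0.0374]
tool_rot: [-3.142, -0.0, -2.891]
wrist_force: [0.6, 0.9, -0.0]
width: 0.996
gripper_force: 0.0
```

play_rows --rows '[[[0, 0, -0.15, 0, 0, 0], [0, 0, -0.4, 0, 0, 0], [0, 0, -0.7, 0, 0, 0], [0, 0, -1, 0, 0, 0], [0, 0, -1, 0, 0, 0], [0, 0, -1, 0, 0, 0]]]'

```text
time_s: 20.05
position: [0.5332, 0.1045, 0.1917]
tool_rot: [3.14, 0.009, -2.891]
wrist_force: [0.5, 0.2, -0.6]
width: 1.0
gripper_force: 0.0
```

play_rows --rows '[[[0, 0, -0.3, 0, 0, 0], [0, 0, -0.6, 0, 0, 0], [0, 0, -0.6, 0, 0, 0], [0, 0, -0.6, 0, 0, 0], [0, 0, -0.6, 0, 0, 0]]]'

```text
time_s: 20.47
position: [0.5291, 0.1038, 0.2759]
tool_rot: [3.142, -0.002, -2.89]
wrist_force: [0.6, -0.5, -0.4]
width: 1.005
gripper_force: 0.0
```

```bash
python3 - <<'E'
from fit import *
c=cam("wrist");im=env.get_image("wrist");cv2.imwrite("pics/w10.png",im[:,:,::-1])
for n in("rake_grip","rake_head"):
    for p,s in lm(n,"wrist")[:2]: print(n,p.round(1),s,world(p,.0512,c)[0].round(4))
E
```

```text
rake_grip [186.5 285.8] 0.97 [0.5325 0.1052 0.0512]
rake_grip [ 46.1 179.5] 0.28 [ 0.4085 -0.0489  0.0512]
rake_head [286.2 284.9] 0.78 [0.6677 0.1389 0.0512]
```

View pics/w10.png

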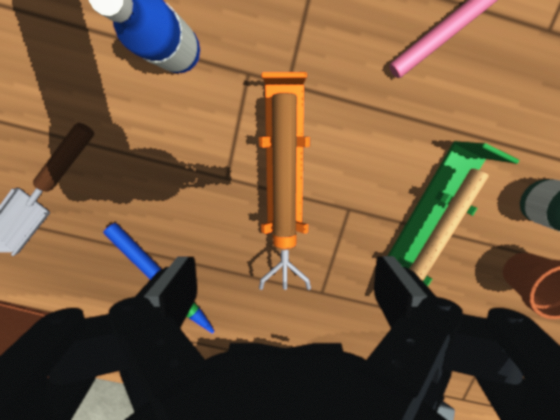

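```bash
python3 - <<'E'
from h import *
print(env.sign_off())
E
```

```text
the job is handed in; nothing more can be done
None
```

The dibber is in the green cradle and the rake is in the orange cradle, tines down; both were pressed onto the notches before release, and I handed the job in at about 20.5 s, though sign-off returned no verdict.

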